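# Run the tubes out of a dispenser and shut its gate

### The arm

A 7-joint arm with a two-finger parallel gripper is mounted at the origin on the work surface. World frame = base frame: x ahead of the robot, y to its left, z up, the work surface at z = 0. Lengths are in m, angles in rad, forces in N, time in s.
With the tool pointing down it reaches from about 0.4 to 0.85 m from the base axis. Payload 10.4 kg.
Tool frame: the origin (TCP) lies at the very end of the fingers, on their centre line; the grasp point (between the pads) lies 19 mm behind it; x points along the fingers, y is the direction in which the jaws open and shut, and the axes are right-handed (so a half turn about x gives the same grasp; the last joint's range is limited). The gripper opens to 85 mm and grips with 20 to 120 N. Pads are 22 mm wide; open, the fingers measure 114 mm over their backs; the gripper's body (76 mm by 85 mm) begins 54 mm behind the grasp point. The pads swing forward as they close: fully open they stand 13 mm farther back than shut.
Start: joints at [1.106, 0.332, -0.065, 1.46, 0.022, 1.35, -0.088], TCP at [0.267, -0.565, 0.231] pointing down, gripper open.
Joint ranges: [-2.6, 2.6], [-0.5, 2.12], [-1.47, 1.34], [0.16, 2.42], [-1.27, 4.41], [0.06, 2.06], [-2.6, 2.6]. Speed limits (rad/s): [2.22, 2.22, 2.79, 2.79, 3.14, 3.14, 3.14].

### API

Orientations are given as a unit quaternion [x, y, z, w].
In Python, from workcell import monitor, camera, ticket, regions_of gives the robot as it stands.
- The arm moves only by the tool step_arm, never from a script. Its argument "increments" is a list of rows, each a list of 5 numbers: the finger opening in m, from 0 to 0.0854, then the shift along the world's x, y, z in m, then the turn about the world's z in rad. A call has 1 to 12 rows; each row shifts and turns the commanded pose from where the row before left it; what a row does not reach is not made up. A row lasts 1/12 s, in which the tool goes at most 41.7 mm and 7.16 degrees, less where a joint would pass 70% of its speed; a pose out of reach is approached as far as the arm can. A call with a gripper value outside its range is refused whole. The fingers move at their own pace and stop on an object; "force" is the grip in N (left out, the last holds). Time passes only in rows, so rows that do not move let the fingers close. It gives the time, the measured TCP pose, the force and the opening at its end, in the units of the state.
- monitor.get_obs(): the state, without advancing time (a new reading comes with each control period).
- camera(name): name is "side" or "top" or "wrist"; returns a dict with "color" (480x640x3 uint8, red, green, blue), "range_z" (480x640 float32, m along the optical axis (not along the pixel's ray), 0 where there is no reading), "fx", "fy", "cx", "cy" (pixels), "cam_to_world" (4x4, takes a point from camera to world coordinates). Camera axes: x right, y up, looking along -z (the intrinsics and any distortion apply to the point x, -y, -z); pixel columns grow to the right and rows downward; lengths in m; the calibration is good to about 2 mm. A picture is of the moment at which its call begins.
- ticket.hand_in(): hands the job in, once; it reports no verdict.
Trained networks look in a picture, given as the dict that the camera call returned (one of the last four; its "shot" number tells which), for a name from the list of things; names that differ only in an ending like _2 or _b are one class to them, and where a whole thing is asked for, a point or a joint stands for the part that bears it (a point fixed in the world has none). Each returns a list of dicts, best first, with "p" (0 to 1); they miss things now and then, are a little off and sometimes report something else, mostly with a low value. They report only what shows in the picture. A call takes as long as a camera call.
- regions_of(picture, query): "region" (480x640 bool, what is visible of it) and "centre" ([row, column] in pixels, amid what is visible of it).
The state is a dict: "clock": time; "joint_pos": joint angles; "joint_velocities": joint speeds; "tau": joint torques, N m; "position": TCP position; "ee_rot": TCP orientation; "ft_force": force on the tool from outside, world axes, zero at the start; "torque": the same for the moment, N m; "grip_width": opening from 0.0 (shut) to 1.0 (fully open).
Only numpy, scipy, OpenCV 4.12 (cv2) and the standard library are available. Lean on these libraries where they do the work, as an engineer would, in place of code of your own. Each camera call takes 0.05 s, during which the arm holds its last target. There are 200 camera calls.

### The job

Wind the brass key on the tube dispenser clockwise, a part turn at a time, until it stops, so that the yellow hold-back bar is fully up. Then pull the red-handled slide gate fully open, let all four tubes run down into the white catch tray, and push the gate fully shut again, firmly enough to seat it on its buffer but without ramming it. Leave the other things on the bench where they are.

Things in the scene. Friction and masses are not known exactly. Their poses are not given: they have to be found in the camera images.
- dispenser: Tube dispenser fixed to the bench: a narrow hopper (x -46 to 46, y -125 to 50 mm, top z 200 mm; +x wall clear, -x wall aluminium), a blue gearbox column at x -120 to -64, y -125 to -55, top z 204 mm with the brass key on it, and a white catch tray at the -y end (to y -278 mm). Origin on the bench below the hopper's mouth; z up; +y is the way the gate is pulled open.
- key (a joint): Angle of the winding key, rad: grows turning clockwise seen from above; 0 unwound, 3.0 fully wound at a hard stop; starts at 0 to 0.4. A light spring and friction resist (up to about 0.15 N m); it stays where it is let go. Each radian lifts the yellow bar 11.4 mm.
- key_grip (a point): Middle of the key's wing, on its vertical axis, 240 mm above the bench, at x -100, y -90 mm of the dispenser. The wing is an upright blade 62 mm long, 12 mm thick, 36 mm tall (z 220 to 256 mm), long along this point's x axis, which turns with the key and is the dispenser's x axis at key 0. Free space of 14 mm between wing and gearbox, round a 12 mm shaft.
- gate (a joint): Travel of the slide gate, m: 0 shut on its buffer, 0.055 fully open at a hard stop; starts at 0 to 0.005. 4 N of friction; it stays where left. Pushed past 0 it compresses a sprung buffer that takes 8 N to start and 2.5 N more per mm; let go, the gate comes back to 0. More than 7 mm past 0 (some 25 N) is ramming.
- gate_grip (a point): Middle of the gate's red upright handle, 192 mm above the bench, at x 0, y 135 mm + gate travel of the dispenser. A block 44 mm along x, 16 mm along y (the pull direction), 48 mm tall (z 166 to 214 mm) on a stem. When shut, 77 mm of free space to the hopper's end wall (top z 191 mm). The steel gate plate lies below it at z 116 mm.
- bar_top (a point): Middle of the top of the yellow hold-back bar (80 mm wide, upright) in the hopper at y -3 mm of the dispenser; 210 mm above the bench at key 0, 244 mm when fully wound. Down, it holds back four tubes that lie along x on a shelf sloping down to +y. Once it is up they roll onto the gate; with the gate open they drop and roll down a ramp to -y into the tray within about 2 s.
- tray_in (a point): Centre of the catch tray's inner floor, 8 mm above the bench; axes as the dispenser's. The floor is 90 mm along x and 137 mm along y; walls 50 mm tall (28 mm at the ramp).
- tube0: White capped tube with an orange cap, 26 mm diameter, 80 mm long, about 40 g. Origin at its middle, its length along its x axis. Number 1 in the row from the hold-back bar.
- tube1: White capped tube with an orange cap, 26 mm diameter, 80 mm long, about 40 g. Origin at its middle, its length along its x axis. Number 2 in the row from the hold-back bar.
- tube2: White capped tube with an orange cap, 26 mm diameter, 80 mm long, about 40 g. Origin at its middle, its length along its x axis. Number 3 in the row from the hold-back bar.
- tube3: White capped tube with an orange cap, 26 mm diameter, 80 mm long, about 40 g. Origin at its middle, its length along its x axis. Number 4 in the row from the hold-back bar.
- amber: Bystander: amber jar with a white cap, 52 mm diameter, 85 mm tall, beside the dispenser. Origin under its centre.
- pills: Bystander: clear jar with an orange cap, 48 mm diameter, 75 mm tall, beside the dispenser. Origin under its centre.
- dropper: Bystander: white bottle, 48 mm diameter, 115 mm tall, beside the catch tray. Origin under its centre.
- beaker: Bystander: clear open cup, 72 mm diameter, 85 mm tall. Origin under its centre.
- spatula: Bystander: spatula 190 mm long lying on the bench. Origin under its middle.
- media: Bystander: glass bottle, 90 mm diameter, 160 mm tall. Origin under its centre.

How it is judged:
By the outcome, as a careful person would: the job done as asked, in the order asked, and still so for the second after the job is handed in, with the robot touching nothing.
It also fails if it takes over 72 s, if anything falls off the work surface, if the arm or the gripper's body presses on something with over 40 N, if the wrist force passes 120 N, or if a joint passes its speed limit or range.

## Working session

There is one attempt and no reset: what is moved stays moved. The work goes in short steps, Python scripts to look and compute and a tool call to move; the robot and the scene stay as the last step left them, time stands still between calls to the robot, and variables do not carry over. Pictures are saved under pics/ and viewed, about 8 in all and at most 12, crops included, and the job is handed in when it is done.

Besides the shell and the picture viewer there is one more tool, called in YAML: its name, and indented under it one key for each argument. step_arm: Moves the arm, as the interface text tells. Its arguments: {"type":"object","properties":{"increments":{"type":"array"},"force":{"type":"number"}},"required":["increments"]}

```bash
mkdir -p pics
cat > h.py <<'E'
import numpy as np, cv2
from workcell import monitor, camera, ticket, regions_of
def pts(p,mask):
    r,c=np.nonzero(mask&(p["range_z"]>0)); z=p["range_z"][r,c]
    q=np.stack([(c-p["cx"])/p["fx"]*z,-(r-p["cy"])/p["fy"]*z,-z,np.ones_like(z)])
    return (p["cam_to_world"]@q)[:3].T
def save(p,n): cv2.imwrite(f"pics/{n}.png",p["color"][:,:,::-1])
E
python3 - <<'E'
from h import *
np.set_printoptions(precision=4,suppress=True)
o=monitor.get_obs(); print(o["clock"],o["position"],o["ee_rot"],o["grip_width"])
ims=[]
for n in["top","side"]:
    p=camera(n); ims.append(p["color"]); print(n,p["cam_to_world"][:3,3])
    for q in["key_grip","gate_grip","bar_top","dispenser"]:
        for d in regions_of(p,q)[:2]:
            P=pts(p,d["region"])
            if len(P): print(q,round(d["p"],2),d["centre"],len(P),np.median(P,0),P.min(0),P.max(0))
cv2.imwrite("pics/a.png",cv2.resize(np.vstack(ims),None,fx=.62,fy=.62)[:,:,::-1])
cv2.imwrite("pics/top.png",ims[0][:,:,::-1])
E
```

```text
0.0 [ 0.2671 -0.5646  0.2305] [-0.6898 -0.1554  0.6901 -0.1545] 0.9996366746766457
top [0.44   0.0677 1.1863]
gate_grip 0.9 [209.6, 334.7] 1261 [0.5742 0.049  0.1164] [ 0.5383 -0.0247 -0.001 ] [0.6237 0.1309 0.22  ]
bar_top 0.86 [211.7, 365.9] 251 [ 0.5573 -0.0253  0.2138] [ 0.5044 -0.0326  0.149 ] [ 0.6094 -0.0188  0.2194]
dispenser 0.58 [225.2, 399.5] 6366 [ 0.5541 -0.0922  0.1163] [ 0.4384 -0.3034 -0.0044] [0.6349 0.1201 0.2606]
dispenser 0.35 [263.1, 457.3] 398 [ 0.4368 -0.256   0.0778] [ 0.4117 -0.3126 -0.0037] [ 0.4588 -0.2415  0.1185]
side [0.6215 0.7789 1.0048]
key_grip 0.97 [157.8, 325.8] 474 [ 0.4673 -0.1032  0.2408] [ 0.3957 -0.3354  0.0015] [ 0.496  -0.0876  0.2584]
bar_top 0.92 [207.4, 282.6] 1066 [ 0.5681 -0.0229  0.1883] [ 0.5052 -0.0795  0.1379] [ 0.6121 -0.0157  0.2177]
bar_top 0.63 [451.0, 303.6] 2552 [0.5923 0.4698 0.1181] [0.5472 0.4146 0.0098] [0.6359 0.498  0.1639]
dispenser 0.95 [214.8, 297.2] 7290 [ 0.5423 -0.0245  0.1679] [ 0.3836 -0.4366 -0.0071] [0.6278 0.1241 0.2584]
```

View pics/a.png

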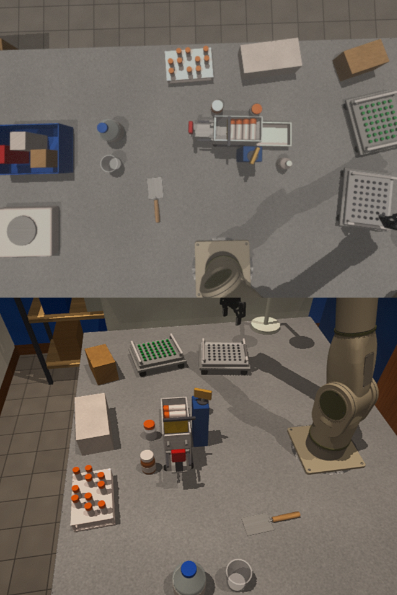

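```bash
cat > m.py <<'E'
from h import *
np.set_printoptions(precision=4,suppress=True)
def box(P): 
    (c,s,a)=cv2.minAreaRect(P[:,:2].astype(np.float32)*1000); return np.round(c,1),np.round(s,1),round(a,1),len(P)
def look():
  for n in["top","side"]:
    p=camera(n); full=np.ones((480,640),bool); h=cv2.cvtColor(p["color"],cv2.COLOR_RGB2HSV)
    P=pts(p,p["range_z"]>0); H=h[p["range_z"]>0]; A=p["color"][p["range_z"]>0]
    w=(P[:,0]>.40)&(P[:,0]<.68)&(P[:,1]>-.32)&(P[:,1]<.2)
    sat=H[:,1]>110
    red=w&sat&((H[:,0]<6)|(H[:,0]>172))&(P[:,2]>.16)&(P[:,1]>.03)
    yel=w&sat&(H[:,0]>12)&(H[:,0]<35)
    bar=yel&(P[:,0]>.50)&(P[:,2]>.2)
    key=w&(P[:,0]<.505)&(P[:,2]>.225)
    blue=w&(H[:,0]>100)&(H[:,0]<130)&(H[:,1]>90)&(abs(P[:,2]-.204)<.006)
    for k,m in dict(red=red&(P[:,2]>.205),bar=bar,key=key,blue=blue).items():
        if m.sum()>5: print(n,k,*box(P[m]),"zmax",np.percentile(P[m][:,2],[50,95]))
    ims[n]=p
  return ims
ims={}
E
python3 - <<'E'
from m import *
look()
t=ims["top"]["color"][150:270,280:480]; s=ims["side"]["color"][120:320,220:380]
cv2.imwrite("pics/b.png",np.hstack([cv2.resize(t,(480,288),interpolation=2)if 0 else cv2.resize(t,(450,270)),cv2.resize(s,(216,270))])[:,:,::-1])
E
```

```text
top red [576.5 110.6] [13.5 42.8] 88.7 126 zmax [0.2137 0.2171]
top key [ 465.8 -108.7] [12.4 62.1] 65.2 224 zmax [0.2551 0.258 ]
top blue [ 474.9 -108.9] [65.4 51.7] 88.0 336 zmax [0.2038 0.2068]
side red [576.4 114.6] [16.9 41.9] 86.0 193 zmax [0.2122 0.2151]
side bar [570.3 -22.7] [ 7.6 76.2] 85.6 71 zmax [0.2021 0.2072]
side key [ 466.3 -106.5] [17.8 61.9] 65.5 407 zmax [0.2441 0.256 ]
side blue [ 473.5 -102.9] [68.5 56.1] 81.9 311 zmax [0.2031 0.2055]
```

View pics/b.png

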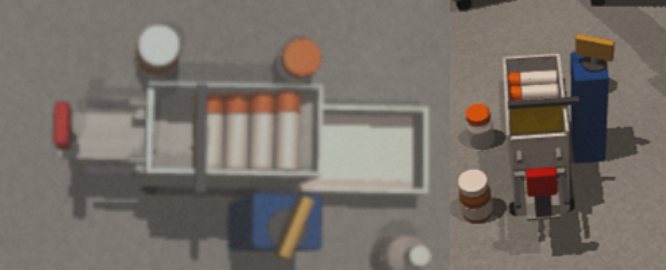

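Run:
```python
from h import *
from scipy.spatial.transform import Rotation as R
o=monitor.get_obs(); m=R.from_quat(o["ee_rot"]).as_matrix(); print(m.round(3), np.degrees(np.arctan2(m[1,1],m[0,1])),o["position"],o["clock"])
```

```text
[[ 0.     0.428 -0.904]
 [-0.    -0.904 -0.428]
 [-1.     0.    -0.   ]] -64.68705268642029 [ 0.26726454 -0.56499826  0.23134272] 0.6
```

step_arm:
  increments:
    - [0.085,0.01,0.0228,0.0075,0.1135]
    - [0.085,0.01,0.0228,0.0075,0.1135]
    - [0.085,0.01,0.0228,0.0075,0.1135]
    - [0.085,0.01,0.0228,0.0075,0.1135]
    - [0.085,0.01,0.0228,0.0075,0.1135]
    - [0.085,0.01,0.0228,0.0075,0.1135]
    - [0.085,0.01,0.0228,0.0075,0.1135]
    - [0.085,0.01,0.0228,0.0075,0.1135]
    - [0.085,0.01,0.0228,0.0075,0.1135]
    - [0.085,0.01,0.0228,0.0075,0.1135]
    - [0.085,0.01,0.0228,0.0075,0.1135]
    - [0.085,0.01,0.0228,0.0075,0.1135]

```text
clock: 1.6
position: [0.3876, -0.2902, 0.3219]
ee_rot: [0.437, 0.556, -0.437, 0.556]
ft_force: [0.3, -0.4, -0.1]
grip_width: 0.995
```

step_arm:
  increments:
    - [0.085,0.01,0.0228,0,0.1135]
    - [0.085,0.01,0.0228,0,0.1135]
    - [0.085,0.01,0.0228,0,0.1135]
    - [0.085,0.01,0.0228,0,0.1135]
    - [0.085,0.01,0.0228,0,0.1135]
    - [0.085,0.01,0.0228,0,0.1135]
    - [0.085,0.01,0.0228,0,0.1135]
    - [0.085,0.01,0.0228,0,0.1135]
    - [0.085,0,0,0,0]
    - [0.085,0,0,0,0]

```text
clock: 2.43
position: [0.4676, -0.1078, 0.3215]
ee_rot: [0.15, 0.691, -0.15, 0.691]
ft_force: [-0.8, -1.1, 0.9]
grip_width: 0.994
```

```bash
cat > st.py <<'E'
from h import *
from scipy.spatial.transform import Rotation as R
def st():
    o=monitor.get_obs(); m=R.from_quat(o["ee_rot"]).as_matrix()
    print("t",o["clock"],"pos",o["position"].round(4) if hasattr(o["position"],"round") else o["position"],"jaw",round(float(np.degrees(np.arctan2(m[1,1],m[0,1]))),1),"q",np.round(o["joint_pos"],2),"F",np.round(o["ft_force"],1),"T",np.round(o["torque"],2),"w",round(o["grip_width"],3))
if __name__=="__main__": st()
E
python3 - <<'E'
from st import *
st()
p=camera("wrist"); save(p,"w1")
P=pts(p,p["range_z"]>0)
k=P[(P[:,2]>.235)&(P[:,2]<.27)&(abs(P[:,0]-.466)<.05)&(abs(P[:,1]+.108)<.05)]
print(cv2.minAreaRect(k[:,:2].astype(np.float32)*1000),len(k))
E
```

```text
t 2.4333 pos [ 0.4676 -0.1078  0.3215] jaw 65.5 q [ 0.71  0.   -0.58  1.65  0.    1.48  1.28] F [-0.8 -1.1  0.9] T [-0.    0.04  0.02] w 0.994
((466.2201232910156, -108.15770721435547), (12.027262687683105, 61.358131408691406), 65.2874755859375) 2259
```

View pics/w1.png

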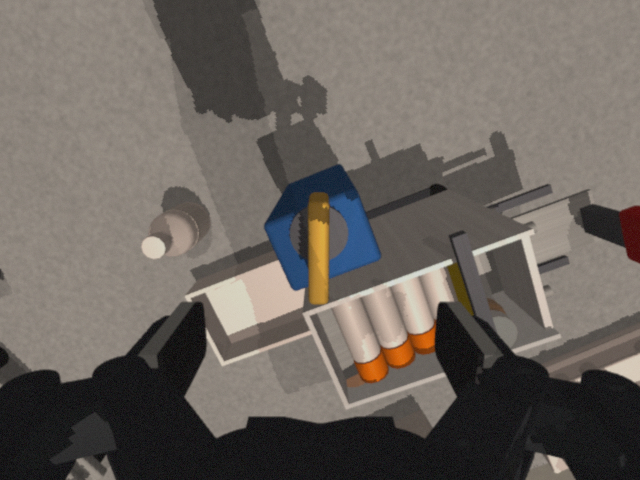

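step_arm:
  increments:
    - [0.085,-0.0014,-0.0004,-0.02,0]
    - [0.085,0,0,-0.02,0]
    - [0.085,0,0,-0.02,0]
    - [0.085,0,0,-0.02,0]
    - [0.085,0,0,-0.019,0]
    - [0.085,0,0,0,0]
    - [0.03,0,0,0,0]
    - [0.03,0,0,0,0]
    - [0.03,0,0,0,0]
  force: 60

```text
clock: 3.23
position: [0.4665, -0.1099, 0.2238]
ee_rot: [0.151, 0.69, -0.151, 0.691]
ft_force: [0.5, -0.3, -0.1]
grip_width: 0.594
```

step_arm:
  increments:
    - [0.0,0,0,0,0]
    - [0.0,0,0,0,0]
    - [0.0,0,0,0,0]
    - [0.0,0,0,0,0]
    - [0.0,0,0,0,0]
    - [0.0,0,0,0,0]

```text
clock: 3.73
position: [0.4665, -0.1087, 0.223]
ee_rot: [0.151, 0.69, -0.15, 0.691]
ft_force: [0.9, 4.7, 5.2]
grip_width: 0.129
```

```bash
python3 st.py
```

```text
t 3.7333 pos [ 0.4665 -0.1087  0.223 ] jaw 65.4 q [ 0.71  0.05 -0.58  1.82  0.03  1.28  1.26] F [0.9 4.7 5.2] T [ 0.87 -0.14 -0.03] w 0.129
```

step_arm:
  increments:
    - [0.0,0,0,0,-0.1]
    - [0.0,0,0,0,-0.1]
    - [0.0,0,0,0,-0.1]
    - [0.0,0,0,0,-0.1]
    - [0.0,0,0,0,-0.1]
    - [0.0,0,0,0,-0.1]
    - [0.0,0,0,0,-0.1]
    - [0.0,0,0,0,-0.1]
    - [0.0,0,0,0,-0.1]
    - [0.0,0,0,0,-0.1]
    - [0.0,0,0,0,-0.1]
    - [0.0,0,0,0,0]

```text
clock: 4.73
position: [0.4663, -0.1087, 0.223]
ee_rot: [0.491, 0.509, -0.491, 0.509]
ft_force: [1.0, 4.0, 6.7]
grip_width: 0.131
```

Run:
```python
from st import *
st()
import m; m.look()
```

```text
t 4.7333 pos [ 0.4663 -0.1087  0.223 ] jaw 2.0 q [ 0.68  0.05 -0.55  1.82  0.02  1.28  0.15] F [1.  4.  6.7] T [ 0.93  0.21 -0.05] w 0.131
top red [576.5 110.6] [13.4 43.3] 88.6 127 zmax [0.2138 0.2169]
top key [452.5 -92. ] [105.  135.7] 0.0 7297 zmax [0.6125 0.6292]
top blue [475.6 -89.7] [26.9 51.9] 87.6 158 zmax [0.2041 0.2071]
side red [576.3 114.8] [17.2 42. ] 86.7 197 zmax [0.2122 0.2154]
side bar [542.5 -42.5] [130.1  50.9] 35.9 241 zmax [0.2097 0.4198]
side key [455.  -82.4] [106.4 113.4] 3.3 7293 zmax [0.4728 0.5884]
side blue [ 475.6 -106.2] [71.9 55.5] 89.7 318 zmax [0.203 0.206]
```

step_arm:
  increments:
    - [0.0,0,0,0,-0.1]
    - [0.0,0,0,0,-0.1]
    - [0.0,0,0,0,-0.1]
    - [0.0,0,0,0,-0.1]
    - [0.0,0,0,0,-0.1]
    - [0.0,0,0,0,-0.1]
    - [0.0,0,0,0,-0.1]
    - [0.0,0,0,0,-0.1]
    - [0.0,0,0,0,-0.1]
    - [0.0,0,0,0,-0.1]
    - [0.0,0,0,0,-0.1]
    - [0.0,0,0,0,-0.1]

```text
clock: 5.83
position: [0.4662, -0.1085, 0.223]
ee_rot: [0.693, 0.143, -0.692, 0.143]
ft_force: [-1.4, 5.2, 7.8]
grip_width: 0.13
```

step_arm:
  increments:
    - [0.0,0,0,0,-0.1]
    - [0.0,0,0,0,-0.05]
    - [0.0,0,0,0,-0.05]
    - [0.0,0,0,0,-0.03]
    - [0.0,0,0,0,0]
    - [0.0,0,0,0,0]

```text
clock: 6.33
position: [0.4662, -0.1085, 0.223]
ee_rot: [0.704, 0.065, -0.704, 0.064]
ft_force: [-1.3, 4.8, 6.6]
grip_width: 0.129
```

```bash
python3 st.py
```

```text
t 6.3333 pos [ 0.4662 -0.1085  0.223 ] jaw -79.5 q [ 0.65  0.04 -0.52  1.82  0.02  1.28 -1.27] F [-1.3  4.8  6.6] T [ 1.28  0.28 -0.01] w 0.129
```

step_arm:
  increments:
    - [0.0,0,0,0,-0.04]
    - [0.0,0,0,0,-0.04]
    - [0.0,0,0,0,-0.03]
    - [0.0,0,0,0,0]
    - [0.0,0,0,0,0]

```text
clock: 6.75
position: [0.4662, -0.1085, 0.223]
ee_rot: [0.707, 0.026, -0.706, 0.025]
ft_force: [-0.7, 5.4, 6.5]
grip_width: 0.129
```

```bash
python3 st.py
```

```text
t 6.75 pos [ 0.4662 -0.1085  0.223 ] jaw -85.8 q [ 0.64  0.04 -0.52  1.82  0.02  1.28 -1.38] F [-0.7  5.4  6.5] T [1.26 0.25 0.14] w 0.129
```

step_arm:
  increments:
    - [0.0,0,0,0,-0.03]
    - [0.0,0,0,0,-0.03]
    - [0.0,0,0,0,0]
    - [0.0,0,0,0,0]

```text
clock: 7.08
position: [0.4662, -0.1084, 0.223]
ee_rot: [0.707, 0.005, -0.707, 0.005]
ft_force: [-1.5, 4.6, 7.5]
grip_width: 0.132
```

```bash
python3 st.py
```

```text
t 7.0833 pos [ 0.4662 -0.1084  0.223 ] jaw -89.2 q [ 0.64  0.04 -0.52  1.82  0.02  1.28 -1.44] F [-1.5  4.6  7.5] T [1.17 0.28 0.53] w 0.132
```

step_arm:
  increments:
    - [0.085,0,0,0,0]
    - [0.085,0,0,0,0]
    - [0.085,0,0,0,0]
    - [0.085,0,0,0,0]
    - [0.085,0,0,0.025,0]
    - [0.085,0,0,0.025,0]
    - [0.085,0,0,0.025,0]
    - [0.085,0,0,0.025,0]
    - [0.085,0,0,0,0]

```text
clock: 7.83
position: [0.4673, -0.1098, 0.327]
ee_rot: [0.709, 0.003, -0.705, 0.005]
ft_force: [1.2, 0.1, 1.1]
grip_width: 0.999
```

Run:
```python
from st import *
st()
p=camera("wrist"); save(p,"w2")
P=pts(p,p["range_z"]>0)
k=P[(P[:,2]>.235)&(P[:,2]<.27)&(abs(P[:,0]-.466)<.04)&(abs(P[:,1]+.108)<.05)]
print(cv2.minAreaRect(k[:,:2].astype(np.float32)*1000),len(k))
b=P[(P[:,2]>.22)&(P[:,2]<.28)&(P[:,0]>.51)&(abs(P[:,1]+.022)<.04)&(P[:,0]<.63)]
print("bar",len(b),np.percentile(b[:,2],[5,50,95]) if len(b) else 0)
p=camera("side");save(p,"s2"); h=cv2.cvtColor(p["color"],cv2.COLOR_RGB2HSV)
for d in regions_of(p,"bar_top")[:1]:
    Q=pts(p,d["region"]); print(d["p"],len(Q),np.median(Q,0),np.percentile(Q[:,2],[5,95]))
```

```text
t 7.8333 pos [ 0.4673 -0.1098  0.327 ] jaw -89.3 q [ 0.65 -0.01 -0.51  1.65 -0.    1.49 -1.42] F [1.2 0.1 1.1] T [ 0.06 -0.01 -0.04] w 0.999
((467.5572509765625, -108.67906951904297), (61.50920104980469, 12.0302152633667), 5.100916385650635) 2144
bar 5006 [0.22338245 0.24428236 0.24576099]
0.83 1160 [ 0.56762731 -0.02294382  0.21678158] [0.16674173 0.24428257]
```

View pics/w2.png

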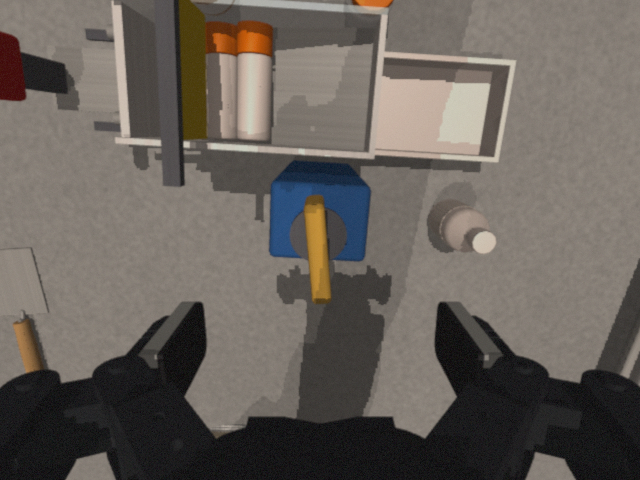

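step_arm:
  increments:
    - [0.085,0.0138,0.0279,0,-0.008]
    - [0.085,0.0138,0.0279,0,-0.008]
    - [0.085,0.0138,0.0279,0,-0.008]
    - [0.085,0.0138,0.0279,0,-0.008]
    - [0.085,0.0138,0.0279,0,-0.008]
    - [0.085,0.0138,0.0279,0,-0.008]
    - [0.085,0.0138,0.0279,0,-0.008]
    - [0.085,0.0138,0.0279,0,-0.008]
    - [0.085,0,0,0,0]
    - [0.085,0,0,0,0]

```text
clock: 8.82
position: [0.5758, 0.1157, 0.3203]
ee_rot: [-0.706, 0.017, 0.708, 0.017]
ft_force: [0.7, -0.4, -0.5]
grip_width: 0.994
```

Run:
```python
from st import *
st()
p=camera("wrist"); save(p,"w3")
P=pts(p,p["range_z"]>0)
k=P[(P[:,2]>.206)&(P[:,2]<.222)&(abs(P[:,0]-.577)<.04)&(abs(P[:,1]-.113)<.03)]
print(cv2.minAreaRect(k[:,:2].astype(np.float32)*1000),len(k))
```

```text
t 8.8167 pos [0.5758 0.1157 0.3203] jaw -92.8 q [ 0.28  0.29 -0.7   1.39  0.18  1.53 -2.03] F [ 0.7 -0.4 -0.5] T [-0.03 -0.02  0.01] w 0.994
((577.8898315429688, 111.77922058105469), (15.902435302734375, 44.196590423583984), 86.91604614257812) 1484
```

View pics/w3.png

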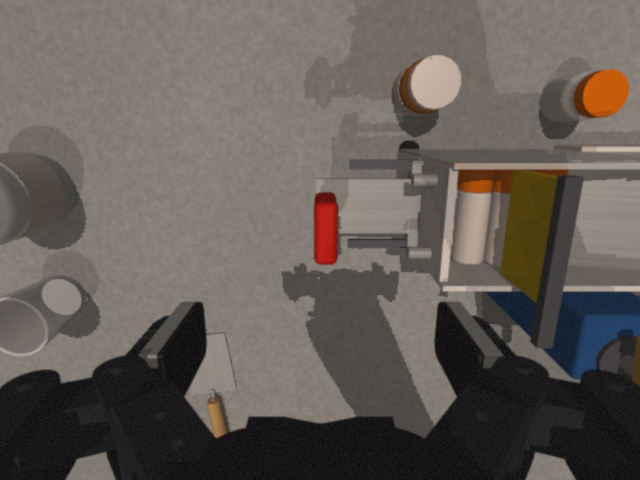

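step_arm:
  increments:
    - [0.085,0.002,-0.004,-0.02,0]
    - [0.085,0,0,-0.025,0]
    - [0.085,0,0,-0.025,0]
    - [0.085,0,0,-0.025,0]
    - [0.085,0,0,-0.025,0]
    - [0.085,0,0,-0.025,0]
    - [0.085,0,0,0,0]
    - [0.035,0,0,0,0]
    - [0.035,0,0,0,0]
    - [0.035,0,0,0,0]
    - [0.035,0,0,0,0]
  force: 50

```text
clock: 9.78
position: [0.579, 0.1098, 0.179]
ee_rot: [0.708, -0.019, -0.706, -0.019]
ft_force: [0.3, -0.7, 0.3]
grip_width: 0.449
```

```bash
python3 st.py
```

```text
t 9.7833 pos [0.579  0.1098 0.179 ] jaw -93.0 q [ 0.28  0.36 -0.68  1.6   0.24  1.26 -2.06] F [ 0.3 -0.7  0.3] T [ 0.01  0.02 -0.04] w 0.449
```

step_arm:
  increments:
    - [0.0,0,0.001,-0.004,0]
    - [0.0,0,0,0,0]
    - [0.0,0,0,0,0]
    - [0.0,0,0,0,0]
    - [0.0,0,0,0,0]

```text
clock: 10.2
position: [0.5785, 0.1114, 0.1736]
ee_rot: [0.707, -0.018, -0.707, -0.018]
ft_force: [2.5, 3.3, -0.1]
grip_width: 0.183
```

```bash
python3 st.py
```

```text
t 10.2 pos [0.5785 0.1114 0.1736] jaw -93.0 q [ 0.28  0.37 -0.68  1.61  0.24  1.25 -2.06] F [ 2.5  3.3 -0.1] T [ 0.59 -0.47  0.11] w 0.183
```

step_arm:
  increments:
    - [0.0,0.0003,0.006,0,0]
    - [0.0,0.0005,0.01,0,0]
    - [0.0,0.0005,0.01,0,0]
    - [0.0,0.0005,0.01,0,0]
    - [0.0,0.0005,0.01,0,0]
    - [0.0,0.0002,0.004,0,0]
    - [0.0,0.0001,0.002,0,0]
    - [0.0,0.0001,0.002,0,0]
    - [0.0,0.0,0.001,0,0]
    - [0.0,0,0,0,0]

```text
clock: 11.03
position: [0.5811, 0.1653, 0.1735]
ee_rot: [0.707, -0.019, -0.707, -0.018]
ft_force: [-0.6, -3.9, 4.7]
grip_width: 0.182
```

```bash
python3 st.py
```

```text
t 11.0333 pos [0.5811 0.1653 0.1735] jaw -93.0 q [ 0.19  0.41 -0.69  1.57  0.27  1.27 -2.17] F [-0.6 -3.9  4.7] T [-0.53  0.05  0.24] w 0.182
```

step_arm:
  increments:
    - [0.0,0,0.001,0,0]
    - [0.0,0,0.001,0,0]
    - [0.0,0,0.001,0,0]
    - [0.0,0,0,0,0]
    - [0.0,0,0,0,0]

```text
clock: 11.45
position: [0.5812, 0.1665, 0.1735]
ee_rot: [-0.707, 0.02, 0.707, 0.018]
ft_force: [-2.8, -9.5, 7.7]
grip_width: 0.184
```

```bash
python3 st.py
```

```text
t 11.45 pos [0.5812 0.1665 0.1735] jaw -93.1 q [ 0.19  0.41 -0.69  1.56  0.27  1.27 -2.17] F [-2.8 -9.5  7.7] T [-1.44  0.52  0.24] w 0.184
```

step_arm:
  increments:
    - [0,0,0,0,0]
    - [0,0,0,0,0]
    - [0,0,0,0,0]
    - [0,0,0,0,0]
    - [0,0,0,0,0]
    - [0,0,0,0,0]
    - [0,0,0,0,0]
    - [0,0,0,0,0]
    - [0,0,0,0,0]
    - [0,0,0,0,0]
    - [0,0,0,0,0]
    - [0,0,0,0,0]

```text
clock: 12.45
position: [0.5812, 0.1665, 0.1735]
ee_rot: [-0.707, 0.02, 0.707, 0.018]
ft_force: [-2.3, -8.9, 8.0]
grip_width: 0.184
```

step_arm:
  increments:
    - [0,0,0,0,0]
    - [0,0,0,0,0]
    - [0,0,0,0,0]
    - [0,0,0,0,0]
    - [0,0,0,0,0]
    - [0,0,0,0,0]
    - [0,0,0,0,0]
    - [0,0,0,0,0]
    - [0,0,0,0,0]
    - [0,0,0,0,0]
    - [0,0,0,0,0]
    - [0,0,0,0,0]

```text
clock: 13.45
position: [0.5812, 0.1665, 0.1735]
ee_rot: [-0.707, 0.02, 0.707, 0.018]
ft_force: [-2.7, -9.3, 6.7]
grip_width: 0.179
```

Run:
```python
from st import *
st()
p=camera("top"); s=camera("side")
for q in ["tube0"]:
  for im,n in((p,"top"),(s,"side")):
    for d in regions_of(im,q)[:6]:
        Q=pts(im,d["region"]); print(n,round(d["p"],2),d["centre"],np.median(Q,0).round(3),len(Q))
t=p["color"][150:270,280:480]; s=s["color"][100:300,220:420]
cv2.imwrite("pics/c.png",np.hstack([cv2.resize(t,(500,300)),cv2.resize(s,(300,300))])[:,:,::-1])
```

```text
t 13.45 pos [0.5812 0.1665 0.1735] jaw -93.1 q [ 0.19  0.41 -0.69  1.56  0.27  1.27 -2.17] F [-2.7 -9.3  6.7] T [-1.53  0.43  0.26] w 0.179
top 0.82 [220.7, 459.2] [ 0.555 -0.28   0.032] 251
top 0.77 [218.8, 451.5] [ 0.558 -0.255  0.032] 308
top 0.68 [217.1, 427.7] [ 0.56  -0.202  0.031] 295
top 0.5 [216.0, 438.3] [ 0.559 -0.228  0.031] 321
```

View pics/c.png

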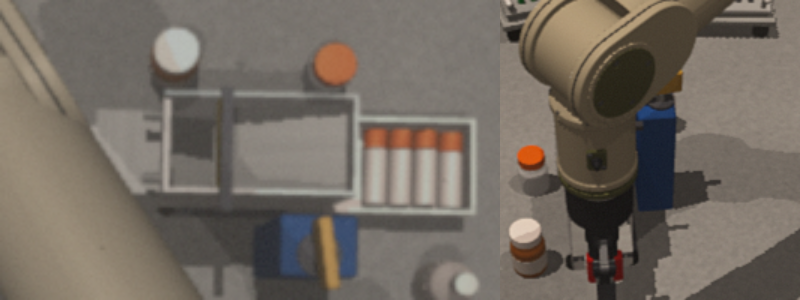

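step_arm:
  increments:
    - [0,-0.0002,-0.004,0,0]
    - [0,-0.0004,-0.008,0,0]
    - [0,-0.0004,-0.008,0,0]
    - [0,-0.0004,-0.008,0,0]
    - [0,-0.0004,-0.008,0,0]
    - [0,-0.0003,-0.006,0,0]
    - [0,-0.0002,-0.004,0,0]
    - [0,-0.0001,-0.002,0,0]
    - [0,-0.0001,-0.002,0,0]
    - [0,0,-0.001,0,0]
    - [0,0,0,0,0]

```text
clock: 14.57
position: [0.5788, 0.1186, 0.1736]
ee_rot: [0.707, -0.018, -0.706, -0.019]
ft_force: [3.3, 3.6, 2.1]
grip_width: 0.182
```

step_arm:
  increments:
    - [0,0,-0.001,0,0]
    - [0,0,-0.001,0,0]
    - [0,0,-0.001,0,0]
    - [0,0,-0.001,0,0]
    - [0,0,-0.001,0,0]
    - [0,0,0,0,0]
    - [0,0,0,0,0]

```text
clock: 15.15
position: [0.5786, 0.1134, 0.1736]
ee_rot: [0.707, -0.018, -0.707, -0.019]
ft_force: [2.9, 4.1, 4.2]
grip_width: 0.18
```

```bash
python3 st.py
```

```text
t 15.15 pos [0.5786 0.1134 0.1736] jaw -93.0 q [ 0.28  0.37 -0.68  1.61  0.24  1.25 -2.07] F [2.9 4.1 4.2] T [ 0.78 -0.56  0.12] w 0.18
```

Friction only so far (about 4 N). Creep onto the buffer.

step_arm:
  increments:
    - [0,0,-0.001,0,0]
    - [0,0,-0.001,0,0]
    - [0,0,-0.001,0,0]
    - [0,0,-0.001,0,0]
    - [0,0,0,0,0]
    - [0,0,0,0,0]

```text
clock: 15.65
position: [0.5785, 0.1111, 0.1736]
ee_rot: [0.707, -0.017, -0.707, -0.019]
ft_force: [4.1, 10.2, 1.1]
grip_width: 0.181
```

```bash
python3 st.py
```

```text
t 15.65 pos [0.5785 0.1111 0.1736] jaw -92.9 q [ 0.28  0.37 -0.68  1.61  0.24  1.25 -2.06] F [ 4.1 10.2  1.1] T [ 1.83 -0.75  0.02] w 0.181
```

step_arm:
  increments:
    - [0,0,-0.001,0,0]
    - [0,0,-0.001,0,0]
    - [0,0,-0.001,0,0]
    - [0,0,-0.001,0,0]
    - [0,0,-0.001,0,0]
    - [0,0,0,0,0]
    - [0,0,0,0,0]

```text
clock: 16.23
position: [0.5783, 0.1083, 0.1736]
ee_rot: [0.707, -0.015, -0.706, -0.019]
ft_force: [5.0, 16.9, -0.1]
grip_width: 0.178
```

```bash
python3 st.py
```

```text
t 16.2333 pos [0.5783 0.1083 0.1736] jaw -92.8 q [ 0.29  0.37 -0.68  1.61  0.24  1.25 -2.05] F [ 5.  16.9 -0.1] T [ 2.8  -1.   -0.13] w 0.178
```

step_arm:
  increments:
    - [0,0,-0.001,0,0]
    - [0,0,-0.001,0,0]
    - [0,0,-0.0005,0,0]
    - [0,0,0,0,0]
    - [0,0,0,0,0]
    - [0,0,0,0,0]

```text
clock: 16.73
position: [0.5782, 0.107, 0.1737]
ee_rot: [0.707, -0.014, -0.706, -0.019]
ft_force: [6.2, 21.5, 0.5]
grip_width: 0.177
```

```bash
python3 st.py
```

```text
t 16.7333 pos [0.5782 0.107  0.1737] jaw -92.7 q [ 0.29  0.37 -0.68  1.61  0.23  1.24 -2.05] F [ 6.2 21.5  0.5] T [ 3.48 -1.09 -0.23] w 0.177
```

step_arm:
  increments:
    - [0,0,0.001,0,0]
    - [0,0,0.001,0,0]
    - [0,0,0.001,0,0]
    - [0,0,0.001,0,0]
    - [0,0,0.001,0,0]
    - [0,0,0.001,0,0]
    - [0,0,0.001,0,0]
    - [0,0,0,0,0]
    - [0,0,0,0,0]

```text
clock: 17.48
position: [0.5784, 0.1101, 0.1736]
ee_rot: [0.707, -0.017, -0.707, -0.019]
ft_force: [3.2, 8.9, 3.2]
grip_width: 0.18
```

```bash
python3 st.py
```

```text
t 17.4833 pos [0.5784 0.1101 0.1736] jaw -92.9 q [ 0.28  0.37 -0.68  1.61  0.24  1.25 -2.06] F [3.2 8.9 3.2] T [ 1.53 -0.64  0.04] w 0.18
```

step_arm:
  increments:
    - [0,0,0.001,0,0]
    - [0,0,0.001,0,0]
    - [0,0,0,0,0]
    - [0,0,0,0,0]

```text
clock: 17.82
position: [0.5784, 0.1112, 0.1735]
ee_rot: [0.707, -0.018, -0.707, -0.019]
ft_force: [2.8, 6.4, 4.6]
grip_width: 0.175
```

```bash
python3 st.py
```

```text
t 17.8167 pos [0.5784 0.1112 0.1735] jaw -92.9 q [ 0.28  0.37 -0.68  1.61  0.24  1.25 -2.06] F [2.8 6.4 4.6] T [ 1.07 -0.58  0.1 ] w 0.175
```

Force is nearly down to friction; release, open and rise straight up.

step_arm:
  increments:
    - [0.04,0,0.0005,0,0]
    - [0.05,0,0,0,0]
    - [0.06,0,0,0,0]
    - [0.085,0,0,0,0]
    - [0.085,0,0,0,0]
    - [0.085,0,0,0.015,0]
    - [0.085,0,0,0.03,0]
    - [0.085,0,0,0.035,0]
    - [0.085,0,0,0.035,0]
    - [0.085,0,0,0.03,0]
    - [0.085,0,0,0,0]
    - [0.085,0,0,0,0]

```text
clock: 18.82
position: [0.579, 0.111, 0.3199]
ee_rot: [0.708, -0.018, -0.706, -0.019]
ft_force: [0.5, -0.4, -0.5]
grip_width: 0.995
```

Run:
```python
from st import *
st()
p=camera("wrist"); P=pts(p,p["range_z"]>0)
k=P[(P[:,2]>.206)&(P[:,2]<.222)&(abs(P[:,0]-.577)<.04)&(abs(P[:,1]-.113)<.03)]
print(cv2.minAreaRect(k[:,:2].astype(np.float32)*1000),len(k))
b=P[(P[:,2]>.22)&(P[:,2]<.28)&(P[:,0]>.51)&(abs(P[:,1]+.022)<.04)&(P[:,0]<.63)]
print("bar",len(b),np.percentile(b[:,2],[50,95]) if len(b) else 0)
t=camera("top")
cv2.imwrite("pics/d.png",np.hstack([cv2.resize(p["color"],(400,300)),cv2.resize(t["color"][150:270,280:440],(400,300))])[:,:,::-1])
```

```text
t 18.8167 pos [0.579  0.111  0.3199] jaw -93.0 q [ 0.28  0.29 -0.7   1.39  0.19  1.53 -2.02] F [ 0.5 -0.4 -0.5] T [-0.04  0.01  0.02] w 0.995
((578.533935546875, 111.35747528076172), (15.471739768981934, 42.97882843017578), 87.21179962158203) 1449
bar 5492 [0.24366085 0.24542412]
```

View pics/d.png

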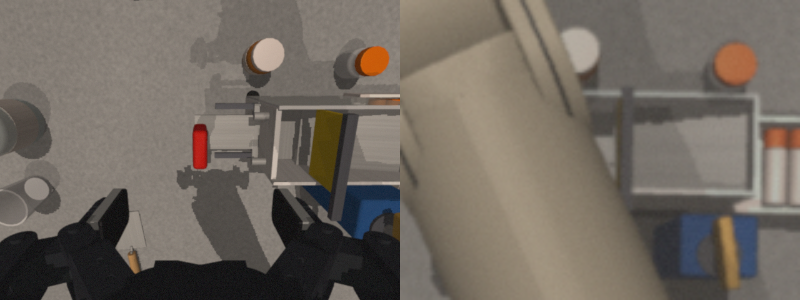

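```bash
python3 -c "
from h import *
ticket.hand_in()"
```

```text
the job is handed in; nothing more can be done
```

The job is done and handed in at about 19 s on the robot's clock. I don't have a verdict, because the hand-in doesn't report one.

- **Key:** I wound it clockwise in several part turns with one grip, without re-gripping, until it stopped. It measured about 3.00 rad when released. The bar top measured 244 mm then and again at the end, so it is fully up.
- **Gate opening:** I pulled it to its hard stop, about 55 mm. All four tubes ran into the tray, as seen in the top picture and by the network.
- **Gate closing:** I pushed it about 4 mm past shut onto the buffer, with a peak of about 22 N, friction included. I then eased off and let go. The handle now measures y = 111.4 mm, against about 111.3 mm predicted for shut, so it is shut to within the 2 mm calibration.
- **Bystanders:** I checked these only by eye. The jars, beaker and spatula showed no sign of having moved, and the arm never went low near them. The dropper bottle was outside the last pictures, but the top picture after the tubes ran down shows it in place.
- **At hand-in:** The arm was clear above the gate, touching nothing. The side camera was blocked by the arm when I checked the tubes and found none there. The top camera saw all four.

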